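Put the padlocks back in their cartons

ROBOT

A 7-joint arm with a two-finger parallel gripper is mounted at the origin on the work surface. World frame = base frame: x ahead of the robot, y to its left, z up, the work surface at z = 0. Lengths are in m, angles in degrees, forces in N, time in s.
With the tool pointing down it reaches from about 0.425 to 0.875 m from the base axis. Payload 4.7 kg.
Tool frame: the origin (TCP) lies on the centre line of the jaws, within the pads' length; the fingertips stand 14 mm ahead of it and the grasp point (between the pads) lies 5 mm behind it; z points along the fingers, y is the line along which they close (so a half turn about z gives the same grasp; the last joint's range is limited). The gripper opens to 87 mm and grips with 3 to 60 N. Pads are 19 mm wide; open, the fingers measure 117 mm over their backs; the gripper's body (75 mm by 190 mm) begins 51 mm behind the grasp point.
Start: joints at [-64.108, 18.392, -4.016, 83.108, 1.295, 78.541, -3.26], TCP at [0.276, 0.589, 0.199] pointing down, gripper open.
Joint ranges: [-163.93, 163.93], [-17.29, 119.83], [-79.2, 71.16], [3.27, 140.29], [-89.18, 269.18], [5.43, 117.66], [-154.24, 154.24]. Speed limits (degrees/s): [147.25, 147.25, 180, 180, 180, 180, 180].

INTERFACE

Orientations are given as [roll, pitch, yaw] about the fixed x, y, z axes, in that order (R = Rz(yaw) Ry(pitch) Rx(roll)).
In Python, from cell import env gives the robot as it stands.
- The arm moves only by the tool jog_arm, never from a script. Its argument "motion" is a list that holds one entry, the list of rows, each a list of 7 numbers: the shift along the tool's x, y, z in units of 0.1 m (1.0 is 0.1 m), then the turn, a rotation vector about the tool's x, y, z in units of 180 degrees (1.0 is 180 degrees), then the closure, from 0 (fully open) to 1 (shut). A call has 1 to 5 rows; each row is the pose to reach, as a shift and turn from the pose commanded when the call began, along the tool's axes at that moment, turning the shorter way round; what a row does not reach only later rows make up. A row lasts 1/10 s, in which the tool goes at most 50 mm and 8.59 degrees, less where a joint would pass 70% of its speed; a pose out of reach is approached as far as the arm can. A call with a number of a shift or a turn outside -1 to 1 is refused whole. A call with a gripper value outside its range is refused whole. The fingers move at their own pace and stop on an object; "grip_force" is the grip in N (left out, the last holds). Time passes only in rows, so rows that repeat a pose let the fingers close. It gives the time, the measured TCP pose, the force, the opening and the grip force at its end, in the units of the state.
- env.get_obs(): the state, without advancing time (a new reading comes with each control period).
- env.read_camera(name): name is "scene" or "top" or "wrist"; returns (picture, depth): 384x512x3 uint8, red, green, blue; 384x512 float32, m along the optical axis (not along the pixel's ray), 0 where there is no reading.
- env.camera_info(name): a dict with "camera_matrix" (3x3 intrinsics, pixels), "origin" and "orientation" of the camera in the world; the wrist camera has in their place "mount" (4x4, takes a point from camera to tool coordinates, whose origin is the TCP and whose axes are the flange's). Camera axes: x right, y down, z forward; pixel columns grow to the right and rows downward; lengths in m; the calibration is good to about 2 mm. The wrist camera is an equidistant fisheye: a pixel r from the principal point sees the ray r / f radians off the axis. A picture is of the moment at which its call begins: read the wrist's pose just before it. camera_info takes no time and is no camera call.
- env.sign_off(): hands the job in; it is judged then, once.
The state is a dict: "time_s": time; "qpos": joint angles; "joint_velocities": joint speeds; "effort": joint torques, N m; "tool_pos": TCP position; "tool_rot": TCP orientation; "force": force on the tool from outside, world axes, zero at the start; "wrist_torque": the same for the moment, N m; "grip_width": finger opening in m; "grasp_force": force on a finger pad.
Only numpy, scipy, OpenCV 4.12 (cv2) and the standard library are available. Lean on these libraries where they do the work, as an engineer would, in place of code of your own. Each camera call takes 0.05 s, during which the arm holds its last target. There are 200 camera calls.

TASK

Put the four brass padlocks away: stand each one upright, shackle up, in the open carton base made for its size (smallest padlock in the smallest carton, and so on up to the largest), square with the carton and flat on its floor inside the rim. Leave the car-key remote and the door-lock cylinder lying where they are on the bench.

Things in the scene. Friction and masses are not known exactly. Their poses are not given: they have to be found in the camera images.
- padlock_30: the smallest of four brass padlocks, upright on the bench: body 30 mm wide (x), 14 mm thick (y), 26 mm high (z), closed 5 mm steel shackle above it in the x-z plane, 48 mm high in all. Origin: centre of its underside; z up. Same after a half turn. Gripped along y with fingertips 15 mm above its underside, fingers clear the carton rim and the palm the shackle. About 85 g.
- padlock_45: the second smallest of four brass padlocks, upright on the bench: body 45 mm wide (x), 18 mm thick (y), 37 mm high (z), closed 7.5 mm steel shackle above it in the x-z plane, 69 mm high in all. Origin: centre of its underside; z up. Same after a half turn. Gripped along y with fingertips 15 mm above its underside, fingers clear the carton rim and the palm the shackle. About 200 g.
- padlock_60: the second largest of four brass padlocks, upright on the bench: body 60 mm wide (x), 22 mm thick (y), 49 mm high (z), closed 10 mm steel shackle above it in the x-z plane, 93 mm high in all. Origin: centre of its underside; z up. Same after a half turn. Gripped along y with fingertips 27 mm above its underside, fingers clear the carton rim and the palm the shackle. About 440 g.
- padlock_75: the largest of four brass padlocks, upright on the bench: body 75 mm wide (x), 25 mm thick (y), 60 mm high (z), closed 12 mm steel shackle above it in the x-z plane, 102 mm high in all. Origin: centre of its underside; z up. Same after a half turn. Gripped along y with fingertips 36 mm above its underside, fingers clear the carton rim and the palm the shackle. About 720 g.
- carton_30: the smallest of four low open carton bases, the one for the 30 mm padlock: cardboard walls, white floor, fixed to the bench. Inside 46 mm long (x) by 30 mm wide (y), 8 mm of room on every side of its padlock; walls 2 mm thick, rim 12 mm and inner floor 2 mm above the bench. Origin: centre of its underside, on the bench; z up. Same after a half turn.
- carton_45: the second smallest of four low open carton bases, the one for the 45 mm padlock: cardboard walls, white floor, fixed to the bench. Inside 61 mm long (x) by 34 mm wide (y), 8 mm of room on every side of its padlock; walls 2 mm thick, rim 12 mm and inner floor 2 mm above the bench. Origin: centre of its underside, on the bench; z up. Same after a half turn.
- carton_60: the second largest of four low open carton bases, the one for the 60 mm padlock: cardboard walls, white floor, fixed to the bench. Inside 76 mm long (x) by 38 mm wide (y), 8 mm of room on every side of its padlock; walls 2 mm thick, rim 12 mm and inner floor 2 mm above the bench. Origin: centre of its underside, on the bench; z up. Same after a half turn.
- carton_75: the largest of four low open carton bases, the one for the 75 mm padlock: cardboard walls, white floor, fixed to the bench. Inside 91 mm long (x) by 41 mm wide (y), 8 mm of room on every side of its padlock; walls 2 mm thick, rim 12 mm and inner floor 2 mm above the bench. Origin: centre of its underside, on the bench; z up. Same after a half turn.
- lock_cylinder: bystander: a steel euro-profile door-lock cylinder lying on its side, 70 mm long (x), 33 mm wide, 17 mm high. Origin at the centre of its underside. Loose: leave it alone.
- car_remote: bystander: a grey folded car-key remote with three black buttons and a small wire ring at one end, 72 x 38 x 14 mm, lying flat, length along x. Origin at the centre of its underside. Loose: leave it alone.
Mind the look-alikes: they are no part of the job. Leave any green look-alike of the padlock_60 alone.

How it is judged (in metres and radians):
At the end, for the whole second after the job is handed in: Each padlock stands in its own size of carton: centres within 13 mm, underside within 4 mm of the inner floor, upright within 0.15 rad, along the carton within 0.35 rad, released and at rest; remote and lock cylinder within 20 mm of where they started (horizontal distance between padlock_30 and carton_30 below 0.013 m and z of padlock_30 in the frame of carton_30 between -0.002 and 0.006 m and angle between each of padlock_30, padlock_45, padlock_60, padlock_75's own z axis and vertical below 0.15 rad and angle between the x axis of padlock_30 and the x axis of carton_30, either way round below 0.35 rad and linear speed of each of padlock_30, padlock_45, padlock_60, padlock_75 below 0.02 m/s and horizontal distance between padlock_45 and carton_45 below 0.013 m and z of padlock_45 in the frame of carton_45 between -0.002 and 0.006 m and angle between the x axis of padlock_45 and the x axis of carton_45, either way round below 0.35 rad and horizontal distance between padlock_60 and carton_60 below 0.013 m and z of padlock_60 in the frame of carton_60 between -0.002 and 0.006 m and angle between the x axis of padlock_60 and the x axis of carton_60, either way round below 0.35 rad and horizontal distance between padlock_75 and carton_75 below 0.013 m and z of padlock_75 in the frame of carton_75 between -0.002 and 0.006 m and angle between the x axis of padlock_75 and the x axis of carton_75, either way round below 0.35 rad and distance of each of lock_cylinder, car_remote from where it was at the start of the episode below 0.02 m); the robot touches nothing.
It fails at once if the lock cylinder is pushed away (more than 20 mm) (distance of lock_cylinder from where it was at the start of the episode above 0.02 m).
It fails at once if the car remote is pushed away (more than 20 mm) (distance of car_remote from where it was at the start of the episode above 0.02 m).
It also fails if it takes over 109 s, if anything falls off the work surface, if the arm or the gripper's body presses on something with over 40 N, if the wrist force passes 120 N, or if a joint passes its speed limit or range.

## Working session

There is one attempt and no reset: what is moved stays moved. The work goes in short steps, Python scripts to look and compute and a tool call to move; the robot and the scene stay as the last step left them, time stands still between calls to the robot, and variables do not carry over. Pictures are saved under pics/ and viewed, at most 14 in all, crops included, and the job is handed in when it is done.

Besides the shell and the picture viewer there is one more tool, called after "Call:" as a command line: name --argument value ..., lists and objects as JSON in quotes. jog_arm: Moves the arm, as the interface text tells. Shifts and turns lie within -1 to 1; 1 stands for 0.1 m of shift or 180 degrees of turn. Its arguments: {"type":"object","properties":{"motion":{"type":"array","items":{"type":"array","items":{"type":"array","items":{"type":"number"}}}},"grip_force":{"type":"number"}},"required":["motion"]}

```bash
mkdir -p pics; ls; python3 - <<'E'
from cell import env
import cv2,numpy as np
o=env.get_obs();print(o['time_s'],o['tool_pos'],o['tool_rot'])
for n in['scene','top']:
    p,d=env.read_camera(n);cv2.imwrite(f'pics/{n}0.png',p[:,:,::-1]);np.savez(f'{n}0.npz',p=p,d=d);print(n,env.camera_info(n))
print(env.camera_info('wrist'))
E
```

```text
pics
0.0 [0.27540615 0.58814246 0.19785257] [-1.79892766e+02  8.32473005e-03  1.54918106e+02]
scene {'camera_matrix': array([[440.16560727,   0.        , 258.99975407],
       [  0.        , 440.16560727, 190.22684416],
       [  0.        ,   0.        ,   1.        ]]), 'origin': array([1.23686943, 0.43838057, 0.86367956]), 'orientation': array([-1.34017848e+02, -8.37332145e-02,  1.20880453e+02])}
top {'camera_matrix': array([[436.95928483,   0.        , 251.97503484],
       [  0.        , 436.95928483, 198.38040405],
       [  0.        ,   0.        ,   1.        ]]), 'origin': array([ 0.25083342, -0.01042825,  1.39378193]), 'orientation': array([-169.32730656,    0.72756421,  -91.00716358])}
{'camera_matrix': array([[297.31863964,   0.        , 259.61806785],
       [  0.        , 297.31863964, 190.14394888],
       [  0.        ,   0.        ,   1.        ]]), 'mount': array([[ 1.53427642e-03, -9.62668877e-01, -2.70677446e-01,
         7.45386848e-02],
       [ 9.99998759e-01,  1.37998851e-03,  7.60323889e-04,
         3.04327515e-04],
       [-3.58408378e-04, -2.70678277e-01,  9.62669799e-01,
        -1.86294758e-01],
       [ 0.00000000e+00,  0.00000000e+00,  0.00000000e+00,
         1.00000000e+00]])}
```

View pics/scene0.png

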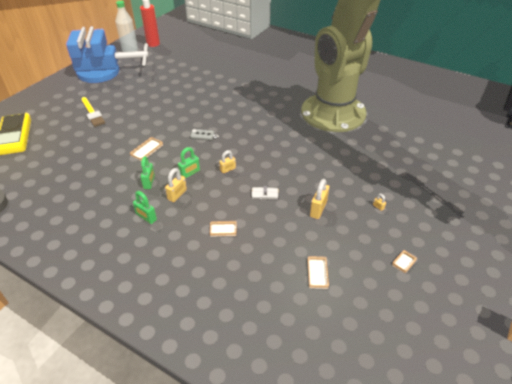

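View pics/top0.png

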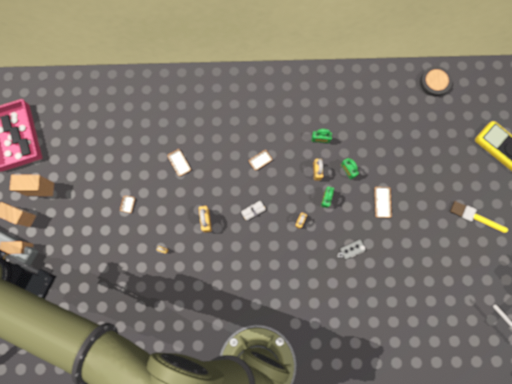

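The pictures show these candidates (top view):
- **Brass padlocks:** (162,249) is the 30, (301,219) the 45, (318,168) the 60 and (204,217) the 75.
- **Green look-alikes, leave alone:** (322,135), (350,167) and (328,196).
- **Cartons:** (128,204), (261,160), (179,162) and (383,201), with sizes still to be measured.
- **Bystanders:** the remote at (253,211) and the cylinder at (351,249). There are also orange blocks at far left.

```bash
cat > h.py <<'E'
import cv2,numpy as np
from scipy.spatial.transform import Rotation as Ro
from cell import env
def pose(n):
    c=env.camera_info(n);return c['camera_matrix'],np.array(c['origin']),Ro.from_euler('xyz',c['orientation'],degrees=True).as_matrix()
def rays(n,uv):
    K,o,R=pose(n);uv=np.asarray(uv,float).reshape(-1,2)
    return o,np.c_[(uv-K[:2,2])/K[0,0],np.ones(len(uv))]@R.T
def plane(n,uv,z):
    o,r=rays(n,uv);return o+r*((z-o[2])/r[:,2])[:,None]
def cloud(n,d,m):
    v,u=np.nonzero(m&(d>0));o,r=rays(n,np.c_[u,v]);return o+r*d[v,u][:,None]
def masks(p):
    h=cv2.cvtColor(p,cv2.COLOR_RGB2HSV).astype(int);H,S,V=h[...,0],h[...,1],h[...,2]
    return dict(brass=(H>14)&(H<30)&(S>110)&(V>90),green=(H>45)&(H<75)&(S>120),white=(S<60)&(V>190))
def rect(xy):
    (c,s,a)=cv2.minAreaRect((np.asarray(xy)[:,:2]*1000).astype(np.float32))
    if s[0]<s[1]: s=s[::-1];a+=90
    return np.round(c,1),np.round(s,1),round((a+90)%180-90,1)
E
python3 - <<'E'
from h import *
for n in['top','scene']:
    f=np.load(n+'0.npz');p,d=f['p'],f['d'];M=masks(p)
    for k in M:
        N,L,st,c=cv2.connectedComponentsWithStats(M[k].astype(np.uint8))
        for i in range(1,N):
            if st[i,4]<12: continue
            m=L==i;P=cloud(n,d,m)
            if len(P)<8: continue
            q=P.mean(0)
            if not(.35<q[0]<.95 and abs(q[1])<.6): continue
            v,u=np.nonzero(m)
            print(n,k,c[i].round(),st[i,4],'z',P[:,2].min().round(3),P[:,2].max().round(3),'rect',*rect(P),'pl',*rect(plane(n,np.c_[u,v],.002)) if k=='white' else '')
E
```

```text
top brass [316. 171.] 107 z -0.004 0.055 rect [ 598.9 -213.4] [60.7 34. ] 3.4 pl
top brass [206. 220.] 140 z -0.006 0.067 rect [449.9 151.5] [87.1 25. ] 6.1 pl
top brass [300. 221.] 64 z -0.003 0.042 rect [ 438.  -151.6] [52.1 24.1] -24.3 pl
top green [322. 135.] 166 z -0.006 0.097 rect [ 708.7 -230. ] [70.5 46. ] -61.3 pl
top green [351. 167.] 168 z -0.003 0.096 rect [ 603.6 -320.1] [59.2 48.4] 25.0 pl
top green [328. 197.] 127 z -0.002 0.098 rect [ 510.3 -239.1] [68.7 29.4] -17.1 pl
top white [179. 163.] 304 z -0.006 0.017 rect [638.2 240.9] [81.1 45.4] 26.0 pl [639.5 241.7] [78.4 45.4] 26.4
top white [260. 160.] 210 z -0.006 0.018 rect [641.5 -26.9] [68.4 37.7] -56.3 pl [642.5 -27.2] [65.6 36.9] -58.4
top white [320. 165.] 36 z 0.047 0.095 rect [ 602.6 -209.1] [40.9 14. ] -10.0 pl [ 622.2 -221. ] [37.3  9.8] -2.6
top white [383. 202.] 392 z -0.005 0.021 rect [ 493.6 -416.1] [98.1 43.9] -6.1 pl [ 494.5 -418.1] [95.5 41.9] -4.0
top white [127. 204.] 152 z -0.004 0.017 rect [503.4 406.9] [53.7 33.4] -12.5 pl [503.3 408. ] [52.9 31.8] -14.0
top white [253. 210.] 189 z -0.004 0.023 rec
[... 1481 characters left out ...]
hite [173. 175.] 89 z -0.005 0.092 rect [ 564.3 -240.3] [136.   28.4] 40.7 pl [ 549.9 -260.4] [76.2 32. ] 44.0
scene white [321. 188.] 103 z -0.004 0.101 rect [400.7 142.6] [153.8  14.2] 14.2 pl [376.1 128.3] [86.2 18.5] 15.3
scene white [264. 192.] 251 z -0.006 0.017 rect [4.701e+02 2.000e-01] [72.  53.2] -65.8 pl [ 4.681e+02 -2.000e-01] [73.4 40.2] -59.0
scene white [223. 228.] 214 z -0.005 0.012 rect [639.2 -26.2] [64.3 38.4] -69.3 pl [638.9 -25.1] [65.1 27.4] -59.0
scene white [404. 261.] 164 z -0.005 0.011 rect [505.3 407.4] [50.5 29.8] -8.1 pl [502.3 408.3] [42.5 28.4] -11.1
scene white [317. 272.] 412 z -0.005 0.012 rect [637.3 240.7] [72.3 38.9] 29.1 pl [637.9 242.5] [69.  39.3] 30.1
```

```bash
python3 -c "
import cv2
a=cv2.imread('pics/top0.png')[115:265,100:410]
b=cv2.imread('pics/scene0.png')[130:290,110:430]
cv2.imwrite('pics/c.png',cv2.vconcat([cv2.resize(a,(620,300),interpolation=3),cv2.resize(b,(620,300))]))"
```

```text
(no output)
```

View pics/c.png

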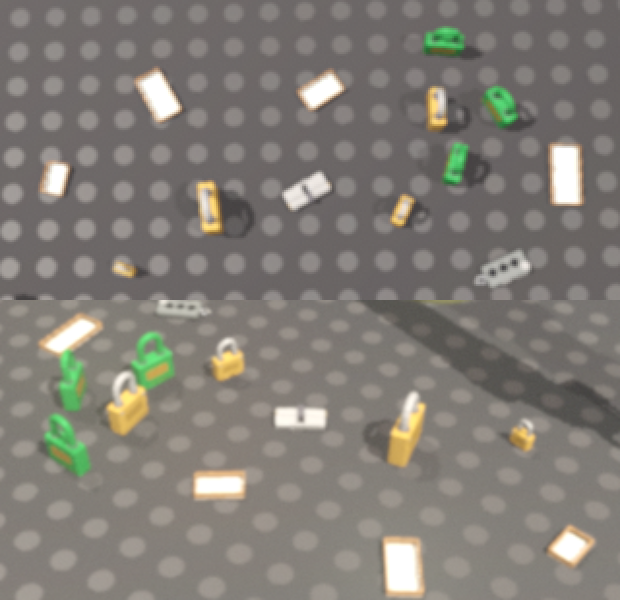

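Lock and carton sizes match the description, and the crop confirms four brass and three green. Going to padlock_30 for a close look.

Call:
jog_arm --motion '[[[-0.35,-0.35,0,0,0,0,0],[-0.7,-0.75,0,0,0,0,0]]]'

```text
time_s: 0.3
tool_pos: [0.3058, 0.4935, 0.1975]
tool_rot: [-179.9, -0.0, 155.1]
force: [1.2, -0.3, 0.3]
grip_width: 0.0869
grasp_force: 0.0
```

Call:
jog_arm --motion '[[[-0.35,-0.35,0,0,0,0,0],[-0.7,-0.75,0,0,0,0,0],[-0.7,-0.75,0,0,0,0,0]]]'

```text
time_s: 0.6
tool_pos: [0.3415, 0.3894, 0.1988]
tool_rot: [-179.9, 0.1, 154.4]
force: [-0.9, 0.4, 0.5]
grip_width: 0.0867
grasp_force: 0.0
```

Call:
jog_arm --motion '[[[-0.3,-0.35,0,0,0,0,0],[-0.5,-0.7,0,0,0,0,0],[-0.5,-0.7,0,0,0,0,0],[-0.5,-0.7,0,0,0,0,0]]]'

```text
time_s: 1.0
tool_pos: [0.3535, 0.3118, 0.199]
tool_rot: [180.0, -0.0, 154.8]
force: [-0.6, 0.7, 0.2]
grip_width: 0.0871
grasp_force: 0.0
```

```bash
cat >> h.py <<'E'
def wrist(name=None):
    o=env.get_obs();p,d=env.read_camera('wrist');c=env.camera_info('wrist')
    K,T=c['camera_matrix'],c['mount'];v,u=np.mgrid[:384,:512]
    x,y=(u-K[0,2])/K[0,0],(v-K[1,2])/K[0,0];th=np.hypot(x,y);s=np.sinc(th/np.pi)
    r=np.dstack([x*s,y*s,np.cos(th)]);P=r*(d/np.cos(th))[...,None]
    R=Ro.from_euler('xyz',o['tool_rot'],degrees=True).as_matrix();t=np.array(o['tool_pos'])
    W=(P@T[:3,:3].T+T[:3,3])@R.T+t; W[d<=0]=np.nan
    rw=r@T[:3,:3].T@R.T; co=R@T[:3,3]+t
    if name: cv2.imwrite(f'pics/{name}.png',p[:,:,::-1])
    return o,p,W,rw,co
def onplane(rw,co,m,z):
    r=rw[m];return co+r*((z-co[2])/r[:,2])[:,None]
def locks(name=None):
    o,p,W,rw,co=wrist(name);print('t',o['time_s'],np.round(o['tool_pos'],4),np.round(o['tool_rot'],1))
    for k,m in masks(p).items():
        N,L,st,c=cv2.connectedComponentsWithStats(m.astype(np.uint8))
        for i in range(1,N):
            if st[i,4]<100: continue
            q=L==i;P=W[q];P=P[np.isfinite(P[:,2])]
            if len(P)<30: continue
            if k=='white': print('white',c[i].round(),st[i,4],'z',np.percentile(P[:,2],[5,95]).round(3),*rect(onplane(rw,co,q,.002)));continue
            zt=np.percentile(P[:,2],95)   # body top
            T=P[abs(P[:,2]-zt)<.005]
            print(k,c[i].round(),st[i,4],'ztop',zt.round(3),'all',*rect(P),'top',*rect(T))
E
python3 -c "
from h import *
locks('w1')"
```

```text
t 1.0 [0.3535 0.3118 0.199 ] [180.   -0.  154.8]
brass [504.  76.] 157 ztop 0.056 all [363.2 711. ] [36.1  4.9] 0.9 top [353.4 711.7] [16.4  2.8] -1.5
brass [508. 124.] 148 ztop 0.017 all [452.3 716.6] [39.6  5.9] -26.1 top [452.7 715.9] [38.4  4.7] -25.4
brass [503. 191.] 628 ztop 0.048 all [545.3 672. ] [68.7 36.1] -47.7 top [556.3 658.3] [47.7  7.1] -7.9
brass [410. 258.] 533 ztop 0.314 all [347.3 366.8] [16.9  5.4] -25.1 top [346.8 368.2] [14.3  3.3] -23.9
brass [111. 257.] 446 ztop 0.314 all [307.1 282. ] [15.9  4.3] -25.8 top [306.2 281.7] [14.5  2.9] -26.2
brass [200. 284.] 313 ztop 0.058 all [478.5 160.6] [86.5 21.8] -21.6 top [456.8 169.4] [45.4  4.1] 2.5
brass [362. 300.] 2791 ztop 0.324 all [459.2 336.8] [252.1  82.3] -9.4 top [344.3 353.8] [80.   6.6] 64.8
brass [375. 369.] 187 ztop 0.314 all [398.7 344.1] [13.8  2.1] -21.6 top [398.2 344.3] [12.7  2.1] -21.6
white [16.  6.] 118 z [0.    0.018] [-79.7  64.3] [37.7 23.9] 47.2
white [320.   3.] 147 z [-0.     0.002] [188.8 476.7] [28.5 11.9] 70.1
white [440.   6.] 204 z [-0.     0.003] [243.1 659.4] [31.1 22.8] 79.1
white [
[... 3854 characters left out ...]
. 228.] 420 z [0.001 0.013] [504.5 411.4] [44.7 29.7] -9.8
white [233. 229.] 334 z [-0.     0.002] [419.  241.4] [29.7 29. ] 65.5
white [325. 230.] 223 z [-0.     0.002] [477.3 356.5] [29.7 19.1] -25.0
white [144. 230.] 107 z [-0.     0.002] [367.4 117.1] [27.7 11.3] 66.9
white [289. 244.] 209 z [-0.     0.002] [473.8 303.2] [29.2 17.7] 64.1
white [251. 265.] 5129 z [0.309 0.311] [487.7 243. ] [476.5  34.5] 64.9
white [304. 281.] 143 z [-0.     0.002] [545.  298.9] [29.4 16.4] 68.3
white [269. 292.] 235 z [-0.     0.002] [538.9 240.8] [29.3 28.3] -82.9
white [181. 300.] 364 z [0.001 0.102] [495.2 104.6] [46.3 46.2] -53.4
white [232. 304.] 132 z [-0.     0.002] [535.8 178.7] [28.8 20.3] -51.4
```

View pics/w1.png

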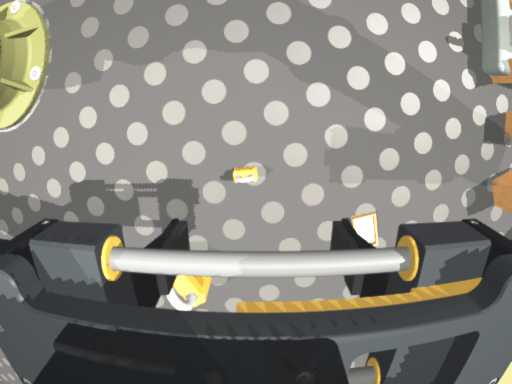

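The wrist view shows padlock_30 at (245,175), carton_30 at (365,228) and padlock_75 partly hidden at (190,290). The bench dots land on a 60 mm grid to about 0.5 mm, so calibration is good.

```bash
cat >> h.py <<'E'
def body(x,y,h,R=.05,W=None,o=None):
    if W is None: o,p,W,rw,co=wrist()
    P=W.reshape(-1,3);P=P[np.isfinite(P[:,2])]
    P=P[(np.hypot(P[:,0]-x,P[:,1]-y)<R)&(P[:,2]<h+.004)&(P[:,2]>h-.007)]
    c,s,a=rect(P);print('t',o['time_s'],'n',len(P),c,s,a,'z',P[:,2].max().round(3))
    return c/1000,a
def go(x,y,z,ax,o=None):
    """tool-frame shift (units) and turn (units) so that tool x lies along ax (mod 180)"""
    o=o or env.get_obs();R=Ro.from_euler('xyz',o['tool_rot'],degrees=True).as_matrix()
    s=R.T@(np.array([x,y,z])-o['tool_pos'])*10
    yaw=np.degrees(np.arctan2(R[1,0],R[0,0]));t=(ax-yaw+90)%180-90
    print('yaw',round(yaw,1),'shift',s.round(3),'turn deg',round(t,1),'units(z down)',round(-t/180,4),'q',np.round(o['qpos'],0))
E
python3 - <<'E'
from h import *
o,p,W,rw,co=wrist()
c,a=body(.362,.295,.026,.04,W,o);go(*c,.029,a,o)
h=cv2.cvtColor(p,cv2.COLOR_RGB2HSV);print(h[172,240:252])
body(.447,.152,.060,.06,W,o)
E
```

```text
t 1.05 n 201 [353.4 291.9] [30.1 14.4] 69.3 z 0.03
yaw 154.9 shift [-0.091 -0.189  1.7  ] turn deg -85.6 units(z down) 0.4758 q [-49.  -3.   4. 108.   0.  76.  20.]
[[ 30 118 255]
 [ 30 115 255]
 [ 30 111 255]
 [ 30 108 255]
 [ 30 109 255]
 [ 30 109 255]
 [ 30 106 255]
 [ 30 107 255]
 [ 30 104 255]
 [ 30 103 255]
 [ 30 102 255]
 [ 30  99 255]]
t 1.05 n 498 [454.4 157.8] [53.4 25.9] 9.1 z 0.064
```

Padlock_30: (353.4, 291.9) mm at 69.3°. The measured 30.1×14.4 mm matches its size.

Call:
jog_arm --motion '[[[-0.09,-0.19,0,0,0,0.22,0],[-0.09,-0.19,0,0,0,0.22,0],[-0.09,-0.19,0,0,0,0.22,0],[-0.09,-0.19,0,0,0,0.22,0],[-0.09,-0.19,0,0,0,0.22,0]]]'

```text
time_s: 1.6
tool_pos: [0.353, 0.2924, 0.1987]
tool_rot: [-180.0, 0.0, 115.2]
force: [0.4, 0.5, 1.2]
grip_width: 0.0869
grasp_force: 0.0
```

Call:
jog_arm --motion '[[[0,0,0.5,0,0,0.22,0],[0,0,0.9,0,0,0.22,0],[0,0,0.9,0,0,0.22,0],[0,0,0.9,0,0,0.22,0],[0,0,0.9,0,0,0.22,0]]]'

```text
time_s: 2.1
tool_pos: [0.3528, 0.2923, 0.1082]
tool_rot: [-180.0, 0.1, 75.6]
force: [-0.3, -0.4, 0.3]
grip_width: 0.087
grasp_force: 0.0
```

Call:
jog_arm --motion '[[[0,0,0,0,0,0.0358,0],[0,0,0,0,0,0.0358,0]]]'

```text
time_s: 2.3
tool_pos: [0.3531, 0.2923, 0.1087]
tool_rot: [-180.0, 0.0, 69.4]
force: [-0.8, 0.3, -0.5]
grip_width: 0.0869
grasp_force: 0.0
```

```bash
python3 - <<'E'
from h import *
go(.3534,.2919,.029,69.3)
E
```

```text
yaw 69.4 shift [-0.002  0.004  0.797] turn deg -0.1 units(z down) 0.0005 q [-46.  -1.   3. 116.   0.  65. -64.]
```

Call:
jog_arm --motion '[[[0,0,0.4,0,0,0,0],[0,0,0.7,0,0,0,0],[0,0,0.8,0,0,0,0],[0,0,0.8,0,0,0,0],[0,0,0.8,0,0,0,1]]]' --grip_force 20

```text
time_s: 2.8
tool_pos: [0.3542, 0.2919, 0.03]
tool_rot: [180.0, -0.1, 69.4]
force: [0.3, -0.2, -0.4]
grip_width: 0.0843
grasp_force: 0.0
```

Call:
jog_arm --motion '[[[0,0,0,0,0,0,1],[0,0,0,0,0,0,1],[0,0,0,0,0,0,1],[0,0,0,0,0,0,1],[0,0,0,0,0,0,1]]]'

```text
time_s: 3.3
tool_pos: [0.3538, 0.291, 0.0292]
tool_rot: [180.0, -0.0, 69.3]
force: [0.9, -0.4, -0.4]
grip_width: 0.0465
grasp_force: 0.0
```

Call:
jog_arm --motion '[[[0,0,0,0,0,0,1],[0,0,0,0,0,0,1],[0,0,-0.2,0,0,0,1],[0,0,-0.5,0,0,0,1],[0,0,-0.8,0,0,0,1]]]'

```text
time_s: 3.8
tool_pos: [0.3532, 0.2905, 0.1095]
tool_rot: [-180.0, 0.1, 69.3]
force: [-0.1, 0.2, -0.8]
grip_width: 0.0072
grasp_force: 0.0
```

```bash
python3 - <<'E'
from h import *
o,p,W,rw,co=wrist('w2')
go(.5035,.408,.12,-12,o)
P=W.reshape(-1,3);P=P[np.hypot(P[:,0]-.5035,P[:,1]-.408)<.06];Q=P[(P[:,2]>.007)&(P[:,2]<.02)];print(len(Q),rect(Q) if len(Q)>4 else '')
print(o['grip_width'],o['grasp_force'],o['force'])
E
```

```text
yaw 69.3 shift [ 1.631  0.989 -0.108] turn deg -81.3 units(z down) 0.4515 q [-46.  -1.   3. 116.   0.  65. -64.]
499 (array([501.9, 410. ]), array([51.2, 35. ]), -11.7)
0.00718896784755662 0.0 [-0.1397067   0.18284377 -0.83331511]
```

View pics/w2.png

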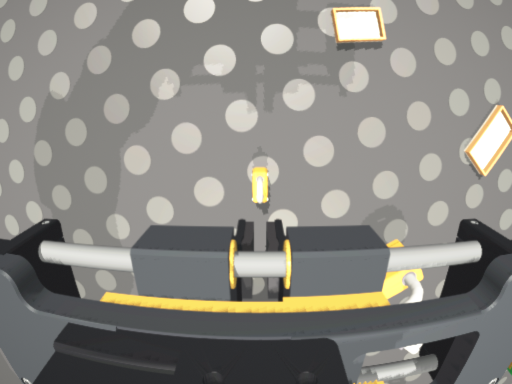

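The lift started before the fingers had closed (about 80 mm/s). The lock still stands at (258,185) and carton_30 is at (360,25). Opening and trying again.

Call:
jog_arm --motion '[[[0,0,0,0,0,0,0.45],[0,0,0,0,0,0,0.45],[0,0,0,0,0,0,0.45],[0,0,0,0,0,0,0.45],[0,0,0,0,0,0,0.45]]]'

```text
time_s: 4.35
tool_pos: [0.3532, 0.2905, 0.1082]
tool_rot: [-180.0, 0.1, 69.3]
force: [0.8, 0.7, -0.0]
grip_width: 0.0363
grasp_force: 0.0
```

```bash
python3 - <<'E'
from h import *
o,p,W,rw,co=wrist()
c,a=body(.353,.292,.026,.04,W,o);go(*c,.029,a,o);print(o['grip_width'])
E
```

```text
t 4.35 n 333 [353.3 292.3] [29.4 14.5] 69.7 z 0.03
yaw 69.3 shift [ 0.018 -0.005  0.792] turn deg 0.4 units(z down) -0.0024 q [-46.  -1.   3. 116.   0.  65. -64.]
0.03630372036994332
```

Call:
jog_arm --motion '[[[0.02,0,0.4,0,0,0,0.45],[0.02,0,0.7,0,0,0,0.45],[0.02,0,0.79,0,0,0,0.45],[0.02,0,0.79,0,0,0,1],[0.02,0,0.79,0,0,0,1]]]'

```text
time_s: 4.9
tool_pos: [0.3551, 0.2934, 0.031]
tool_rot: [180.0, -0.1, 69.3]
force: [-0.8, -0.3, -0.0]
grip_width: 0.0385
grasp_force: 0.0
```

Call:
jog_arm --motion '[[[0,0,0,0,0,0,1],[0,0,0,0,0,0,1],[0,0,0,0,0,0,1],[0,0,0,0,0,0,1]]]'

```text
time_s: 5.3
tool_pos: [0.3546, 0.2931, 0.0305]
tool_rot: [180.0, -0.1, 69.3]
force: [0.6, 0.6, -0.4]
grip_width: 0.0079
grasp_force: 0.0
```

Call:
jog_arm --motion '[[[0,0,-0.2,0,0,0,1],[0,0,-0.5,0,0,0,1],[0,0,-0.6,0,0,0,1]]]'

```text
time_s: 5.6
tool_pos: [0.3557, 0.2941, 0.0927]
tool_rot: [179.9, -0.2, 69.3]
force: [0.7, 0.7, 0.6]
grip_width: 0.0003
grasp_force: 0.0
```

```bash
python3 - <<'E'
from h import *
go(.5019,.41,.09,-11.7)
E
```

```text
yaw 69.3 shift [1.601 0.957 0.035] turn deg -81.0 units(z down) 0.4498 q [-46.   0.   3. 117.  -0.  63. -64.]
```

```bash
python3 - <<'E'
from h import *
o,p,W,rw,co=wrist('w3');print(o['tool_pos'],o['grip_width'])
body(.353,.292,.026,.05,W,o)
P=W.reshape(-1,3);P=P[(np.hypot(P[:,0]-.355,P[:,1]-.293)<.05)&(P[:,2]<.055)]
print(np.histogram(P[:,2],bins=np.arange(-.002,.056,.004)))
E
```

```text
[0.35574418 0.29407796 0.09268448] 0.00033072514819201896
t 5.6 n 361 [353.3 292.4] [29.2 14.5] 69.7 z 0.03
(array([6572,  186,   13,   14,   17,   26,  149,  195,    6,    7,   18,
         42,   81,    0]), array([-0.002,  0.002,  0.006,  0.01 ,  0.014,  0.018,  0.022,  0.026,
        0.03 ,  0.034,  0.038,  0.042,  0.046,  0.05 ,  0.054]))
```

View pics/w3.png

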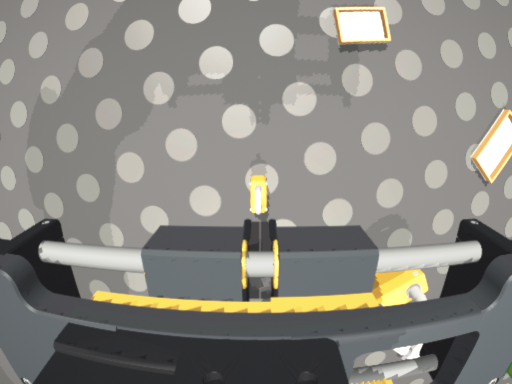

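```bash
python3 - <<'E'
from h import *
o,p,W,rw,co=wrist()
R=Ro.from_euler('xyz',o['tool_rot'],degrees=True).as_matrix()
T=(W-o['tool_pos'])@R
print(o['tool_pos'],o['tool_rot'])
for v in range(180,300,6): print(v,[tuple((T[v,u]*1000).round().tolist()) for u in (252,258,268)])
E
```

```text
[0.35607187 0.29438517 0.09319692] [179.86101073  -0.29843704  69.27104177]
180 [(11.0, -7.0, 74.0), (11.0, -2.0, 72.0), (6.0, 8.0, 92.0)]
186 [(7.0, -7.0, 66.0), (8.0, -2.0, 65.0), (1.0, 8.0, 91.0)]
192 [(2.0, -7.0, 67.0), (6.0, -2.0, 52.0), (-6.0, 8.0, 92.0)]
198 [(-4.0, -7.0, 68.0), (2.0, -2.0, 46.0), (-12.0, 8.0, 93.0)]
204 [(-10.0, -7.0, 67.0), (-2.0, -2.0, 45.0), (-18.0, 8.0, 92.0)]
210 [(-16.0, -7.0, 68.0), (-8.0, -2.0, 46.0), (-25.0, 8.0, 94.0)]
216 [(-31.0, -8.0, 92.0), (-31.0, -2.0, 92.0), (-31.0, 8.0, 93.0)]
222 [(10.0, -5.0, -24.0), (10.0, -1.0, -25.0), (9.0, 5.0, -24.0)]
228 [(10.0, -5.0, -34.0), (11.0, -1.0, -36.0), (10.0, 4.0, -34.0)]
234 [(10.0, -4.0, -43.0), (10.0, -1.0, -42.0), (10.0, 4.0, -43.0)]
240 [(10.0, -4.0, -49.0), (11.0, -1.0, -51.0), (10.0, 4.0, -49.0)]
246 [(10.0, -4.0, -56.0), (7.0, -1.0, -50.0), (10.0, 4.0, -57.0)]
252 [(34.0, -3.0, -109.0), (33.0, -1.0, -108.0), (33.0, 2.0, -107.0)]
258 [(32.0, -2.0, -110.0), (33.0, -1.0, -111.0), (33.0, 2.0, -110.0)]
264 [(31.0, -2.0, -111.0), (31.0, -1.0, -111.0), (31.0, 2.0, -112.0)]
270 [(30.0, -2.0, -112.0), (30.0, -1.0, -112.0), (30.0, 2.0, -113.0)]
276 [(27.0, -3.0, -111.0), (27.0, -1.0, -111.0), (27.0, 2.0, -110.0)]
282 [(0.0, -4.0, -74.0), (-0.0, -1.0, -73.0), (0.0, 3.0, -74.0)]
288 [(-3.0, -4.0, -73.0), (-3.0, -1.0, -74.0), (-2.0, 4.0, -75.0)]
294 [(-7.0, -4.0, -73.0), (-7.0, -1.0, -73.0), (-6.0, 4.0, -74.0)]
```

The camera shows the fingertips about 20 mm behind the reported TCP, not 14 mm ahead. That explains the miss, since the tips passed above the shackle. I'll pin down the offset before descending.

Call:
jog_arm --motion '[[[0,0,0,0,0,0,0.45],[0,0,0,0,0,0,0.45],[0,0,0,0,0,0,0.45],[0,0,0,0,0,0,0.45],[0,0,0,0,0,0,0.45]]]'

```text
time_s: 6.2
tool_pos: [0.3541, 0.2926, 0.0895]
tool_rot: [-180.0, 0.0, 69.3]
force: [-1.0, -0.0, 0.2]
grip_width: 0.0327
grasp_force: 0.0
```

```bash
python3 - <<'E'
from h import *
o,p,W,rw,co=wrist()
R=Ro.from_euler('xyz',o['tool_rot'],degrees=True).as_matrix()
T=((W-o['tool_pos'])@R).reshape(-1,3)*1000
F=T[(abs(T[:,0])<14)&(abs(T[:,1])<45)&(T[:,2]<30)&(T[:,2]>-60)]
for s in(-1,1):
    G=F[F[:,1]*s>0];print(np.percentile(G,[1,50,99],axis=0).round(1).tolist(),G[:,2].max())
c,a=body(.353,.292,.026,.05,W,o);go(*c,-.005,a,o);print(o['grip_width'],o['time_s'])
E
```

```text
[[-4.4, -27.1, -59.6], [10.2, -20.3, -44.7], [12.0, -16.2, -24.4]] -23.518113556585213
[[-4.2, 16.0, -59.9], [10.3, 19.8, -43.9], [12.0, 26.7, -24.6]] -23.895979754571577
t 6.2 n 383 [353.1 292.2] [29.8 14.4] 69.2 z 0.029
yaw 69.3 shift [-0.006 -0.008  0.945] turn deg -0.1 units(z down) 0.0004 q [-46.   0.   3. 117.  -0.  63. -64.]
0.032749718051018624 6.2
```

Call:
jog_arm --motion '[[[-0.01,-0.01,0.4,0,0,0,0.45],[-0.01,-0.01,0.6,0,0,0,0.45],[-0.01,-0.01,0.72,0,0,0,0.45],[-0.01,-0.01,0.74,0,0,0,0.45],[-0.01,-0.01,0.74,0,0,0,0.45]]]'

```text
time_s: 6.75
tool_pos: [0.3534, 0.2925, 0.0163]
tool_rot: [180.0, -0.0, 69.3]
force: [0.8, -0.5, 0.3]
grip_width: 0.0479
grasp_force: 0.0
```

Call:
jog_arm --motion '[[[0,0,0.02,0,0,0,0.45],[0,0,0.04,0,0,0,0.45],[0,0,0.06,0,0,0,0.45],[0,0,0.08,0,0,0,0.45],[0,0,0.08,0,0,0,0.45]]]'

```text
time_s: 7.25
tool_pos: [0.3529, 0.2921, 0.0078]
tool_rot: [-180.0, 0.0, 69.3]
force: [-1.1, -0.2, -0.2]
grip_width: 0.0478
grasp_force: 0.0
```

No contact at TCP z = 7.8 mm, so the fingertips really are short of the stated place. Continuing down, then gripping.

Call:
jog_arm --motion '[[[0,0,0.05,0,0,0,0.45],[0,0,0.1,0,0,0,0.45],[0,0,0.15,0,0,0,0.45],[0,0,0.15,0,0,0,0.9],[0,0,0.15,0,0,0,1]]]'

```text
time_s: 7.75
tool_pos: [0.3529, 0.2921, -0.0073]
tool_rot: [-180.0, 0.0, 69.3]
force: [-0.1, 0.0, -0.8]
grip_width: 0.0384
grasp_force: 0.0
```

Call:
jog_arm --motion '[[[0,0,0,0,0,0,1],[0,0,0,0,0,0,1],[0,0,0,0,0,0,1],[0,0,0,0,0,0,1],[0,0,0,0,0,0,1]]]'

```text
time_s: 8.25
tool_pos: [0.3533, 0.2923, -0.0069]
tool_rot: [180.0, -0.0, 69.3]
force: [-0.5, 0.7, 0.7]
grip_width: 0.0137
grasp_force: 20.0
```

Gripped at 13.7 mm width, 20 N. Lifting and carrying it to carton_30.

Call:
jog_arm --motion '[[[0,0,-0.3,0,0,0,1],[0,0,-0.7,0,0,0,1],[0.4,0.25,-0.8,0,0,0,1],[0.8,0.48,-0.8,0,0,0,1],[0.8,0.48,-0.8,0,0,0,1]]]'

```text
time_s: 8.75
tool_pos: [0.4301, 0.3533, 0.0729]
tool_rot: [179.9, -0.2, 69.3]
force: [-2.2, -0.6, -1.7]
grip_width: 0.0138
grasp_force: 20.0
```

Call:
jog_arm --motion '[[[0.4,0.25,0,0,0,-0.04,1],[0.82,0.49,0,0,0,-0.08,1],[0.82,0.49,0,0,0,-0.12,1],[0.82,0.49,0,0,0,-0.16,1],[0.82,0.49,0,0,0,-0.2,1]]]'

```text
time_s: 9.25
tool_pos: [0.5003, 0.4087, 0.0714]
tool_rot: [-179.8, 0.1, 105.6]
force: [-0.0, -0.3, -1.3]
grip_width: 0.0143
grasp_force: 20.0
```

Call:
jog_arm --motion '[[[0,0,0,0,0,-0.04,1],[0,0,0,0,0,-0.08,1],[0,0,0,0,0,-0.12,1],[0,0,0,0,0,-0.16,1],[0,0,0,0,0,-0.2,1]]]'

```text
time_s: 9.75
tool_pos: [0.5002, 0.4086, 0.0722]
tool_rot: [-179.9, -0.0, 141.6]
force: [0.2, -0.3, -0.8]
grip_width: 0.0138
grasp_force: 20.0
```

Call:
jog_arm --motion '[[[0,0,0,0,0,-0.04,1],[0,0,0,0,0,-0.08,1],[0,0,0,0,0,-0.12,1],[0,0,0,0,0,-0.15,1],[0,0,0,0,0,-0.15,1]]]'

```text
time_s: 10.25
tool_pos: [0.5003, 0.4086, 0.0722]
tool_rot: [-179.9, -0.1, 168.3]
force: [-0.4, -0.3, -0.5]
grip_width: 0.0138
grasp_force: 20.0
```

```bash
cat >> h.py <<'E'
def carton(x,y,R=.075,held=None):
    o,p,W,rw,co=wrist(held);P=W.reshape(-1,3);P=P[np.hypot(P[:,0]-x,P[:,1]-y)<R];Q=P[(P[:,2]>.008)&(P[:,2]<.016)]
    print('t',o['time_s'],len(Q),rect(Q),'grip',o['grip_width'],o['grasp_force']);return o,p,W
E
python3 - <<'E'
from h import *
o,p,W=carton(.502,.41,.05);go(.5019,.41,-.004,-11.7,o)
R=Ro.from_euler('xyz',o['tool_rot'],degrees=True).as_matrix()
T=((W-o['tool_pos'])@R).reshape(-1,3);G=T[(abs(T[:,0])<.03)&(abs(T[:,1])<.007)&(T[:,2]<.03)&(T[:,2]>-.03)];print(len(G),rect(G),G[:,2].max())
E
```

```text
t 10.25 390 (array([501.5, 410.3]), array([48.4, 33.7]), -12.1) grip 0.013807011101607706 19.956782162189484
yaw 168.3 shift [-0.013  0.017  0.762] turn deg 0.0 units(z down) -0.0001 q [-33.  23. -11.  92.   5.  65.  33.]
245 (array([13.9,  0.1]), array([13.6,  2.9]), 83.0) -0.01031183919491443
```

Carton_30 is confirmed at (501.5, 410.3), −12°. Lowering and releasing.

Call:
jog_arm --motion '[[[-0.01,0.02,0.35,0,0,0,1],[-0.01,0.02,0.6,0,0,0,1],[-0.01,0.02,0.72,0,0,0,1],[-0.01,0.02,0.765,0,0,0,1],[-0.01,0.02,0.765,0,0,0,1]]]'

```text
time_s: 10.8
tool_pos: [0.5025, 0.4112, -0.0033]
tool_rot: [-180.0, -0.0, 168.2]
force: [0.4, 0.1, -1.3]
grip_width: 0.0139
grasp_force: 20.0
```

Call:
jog_arm --motion '[[[0,0,0,0,0,0,0.65],[0,0,0,0,0,0,0.6],[0,0,0,0,0,0,0.6],[0,0,0,0,0,0,0.6],[0,0,0,0,0,0,0.6]]]'

```text
time_s: 11.3
tool_pos: [0.5027, 0.4113, -0.0032]
tool_rot: [180.0, 0.0, 168.3]
force: [-0.0, 0.8, -0.1]
grip_width: 0.034
grasp_force: 0.0
```

Call:
jog_arm --motion '[[[0,0,-0.4,0,0,0,0.6],[0,0,-0.9,0,0,0,0.3],[0,0,-1,0,0,0,0.3],[0,0,-1,0,0,0,0.3]]]'

```text
time_s: 11.7
tool_pos: [0.5041, 0.4126, 0.0998]
tool_rot: [179.7, 0.2, 168.3]
force: [-0.0, -0.2, 0.7]
grip_width: 0.0511
grasp_force: 0.0
```

```bash
python3 - <<'E'
from h import *
o,p,W=carton(.502,.41,.05)
body(.502,.41,.028,.04,W,o)
go(.51,.17,.13,99,o)
E
```

```text
t 11.7 466 (array([502.4, 410.1]), array([50.7, 33.8]), -12.6) grip 0.05111539031209649 0.0
t 11.7 n 358 [503.1 412.4] [29.4 14.8] -12.1 z 0.032
yaw 168.3 shift [-0.552 -2.362 -0.311] turn deg -69.3 units(z down) 0.3848 q [-33.  22. -11.  90.   4.  68.  33.]
```

Padlock_30 is in its carton, about 2 mm off centre and square. Before the tall locks, I'm measuring the real tip and palm positions, because the shackle clearance depends on them.

```bash
python3 - <<'E'
from h import *
o,p,W,rw,co=wrist()
R=Ro.from_euler('xyz',o['tool_rot'],degrees=True).as_matrix()
T=((W-o['tool_pos'])@R).reshape(-1,3)*1000
C=T[(abs(T[:,1])<12)&(T[:,2]<-10)]
for x in range(-90,60,10):
    q=C[(C[:,0]>=x)&(C[:,0]<x+10)]
    if len(q): print(x,len(q),np.percentile(q[:,2],[1,50,99]).round())
F=T[(abs(T[:,1])>12)&(abs(T[:,1])<45)&(abs(T[:,0])<25)&(T[:,2]<40)]
for z in range(-70,30,5):
    q=F[(F[:,2]>=z)&(F[:,2]<z+5)]
    if len(q): print('f',z,len(q),np.percentile(q[:,0],[1,99]).round(),np.percentile(abs(q[:,1]),[1,99]).round())
E
```

```text
20 8778 [-148. -137. -111.]
30 1436 [-113. -110. -106.]
f -70 65 [-9.  0.] [27. 28.]
f -65 181 [-9. 12.] [27. 40.]
f -60 222 [-9. 12.] [27. 39.]
f -55 198 [ 5. 12.] [27. 38.]
f -50 206 [ 3. 12.] [27. 37.]
f -45 190 [ 1. 12.] [27. 36.]
f -40 189 [-2. 12.] [27. 37.]
f -35 202 [-4. 12.] [27. 37.]
f -30 183 [-7. 12.] [27. 37.]
f -25 26 [-2. 11.] [27. 36.]
```

The tips end at about −23.5 mm in the tool frame. So the whole gripper sits about 37 mm behind its stated place, and I use TCP z = wanted tip height − 23.5 mm. Moving on to padlock_75.

Call:
jog_arm --motion '[[[0,-0.3,-0.4,0,0,0,0],[-0.1,-0.7,-0.7,0,0,0,0],[-0.1,-0.9,-0.7,0,0,0,0]]]'

```text
time_s: 12.1
tool_pos: [0.4965, 0.318, 0.1685]
tool_rot: [180.0, 0.2, 168.1]
force: [0.8, 0.0, -0.1]
grip_width: 0.0773
grasp_force: 0.0
```

Call:
jog_arm --motion '[[[-0.05,-0.45,0,0,0,0,0],[-0.1,-0.9,0,0,0,0,0]]]'

```text
time_s: 12.3
tool_pos: [0.484, 0.2292, 0.1642]
tool_rot: [-179.9, -0.2, 168.4]
force: [0.9, 0.2, 0.0]
grip_width: 0.0856
grasp_force: 0.0
```

Call:
jog_arm --motion '[[[0,-0.4,0,0,0,-0.04,0],[-0.04,-0.78,0,0,0,-0.08,0],[-0.04,-0.78,0,0,0,-0.11,0],[-0.04,-0.78,0,0,0,-0.11,0]]]'

```text
time_s: 12.7
tool_pos: [0.4725, 0.152, 0.1645]
tool_rot: [-180.0, -0.2, -172.1]
force: [0.2, 1.1, 0.0]
grip_width: 0.0868
grasp_force: 0.0
```

```bash
python3 - <<'E'
from h import *
o,p,W,rw,co=wrist('w4')
c,a=body(.447,.152,.060,.06,W,o);go(*c,.11,a,o)
E
```

```text
t 12.7 n 1128 [443.9 154.9] [74.7 25.8] 7.8 z 0.063
yaw -172.1 shift [0.277 0.069 0.546] turn deg -0.1 units(z down) 0.0007 q [-17.   1.  -4. 107.   0.  72.  77.]
```

View pics/w4.png

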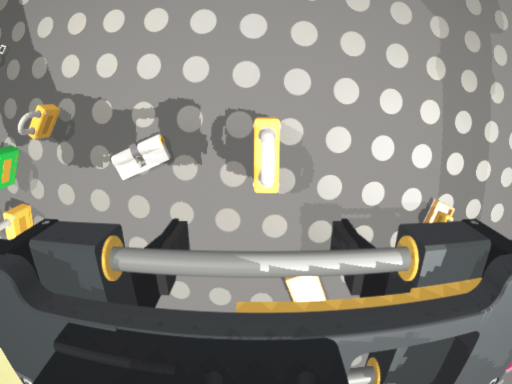

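Padlock_75 is at (267,155) in the view: (443.9, 154.9) mm, 7.8°. The 74.7×25.8 mm size matches.

Call:
jog_arm --motion '[[[0.28,0.07,0,0,0,0,0.4],[0.28,0.07,0.2,0,0,0,0.4],[0.28,0.07,0.5,0,0,0,0.4],[0.28,0.07,0.8,0,0,0,0.4],[0.28,0.07,0.8,0,0,0,0.4]]]'

```text
time_s: 13.25
tool_pos: [0.4407, 0.1564, 0.0819]
tool_rot: [-179.9, -0.5, -171.9]
force: [-0.8, -0.4, -0.0]
grip_width: 0.0567
grasp_force: 0.0
```

```bash
python3 - <<'E'
from h import *
go(.4439,.1549,.0125,7.8)
E
```

```text
yaw -171.9 shift [-0.036 -0.018  0.693] turn deg -0.3 units(z down) 0.0016 q [-17.   2.  -5. 116.   0.  62.  75.]
```

Call:
jog_arm --motion '[[[-0.02,-0.01,0.3,0,0,0,0.4],[-0.02,-0.01,0.5,0,0,0,0.4],[-0.02,-0.01,0.6,0,0,0,0.4],[-0.02,-0.01,0.65,0,0,0,0.4],[-0.02,-0.01,0.69,0,0,0,0.4]]]' --grip_force 50

```text
time_s: 13.75
tool_pos: [0.4477, 0.1566, 0.0181]
tool_rot: [180.0, 0.1, -171.9]
force: [-1.1, 0.4, -0.0]
grip_width: 0.0523
grasp_force: 0.0
```

Call:
jog_arm --motion '[[[0,0,0,0,0,0,1],[0,0,0,0,0,0,1],[0,0,0,0,0,0,1],[0,0,0,0,0,0,1],[0,0,0,0,0,0,1]]]'

```text
time_s: 14.25
tool_pos: [0.4474, 0.1557, 0.0179]
tool_rot: [-180.0, 0.0, -171.9]
force: [0.1, -1.5, 1.2]
grip_width: 0.0245
grasp_force: 49.9
```

Call:
jog_arm --motion '[[[0,0,0,0,0,0,1]]]'

```text
time_s: 14.35
tool_pos: [0.4474, 0.1557, 0.0179]
tool_rot: [-180.0, 0.0, -171.9]
force: [0.1, -2.1, 2.1]
grip_width: 0.0243
grasp_force: 49.9
```

Call:
jog_arm --motion '[[[0,0,-0.2,0,0,0,1],[0,0,-0.5,0,0,0,1],[0,0,-0.8,0,0,0,1],[0,0,-1,0,0,0,1],[0,0,-1,0,0,0,1]]]'

```text
time_s: 14.85
tool_pos: [0.4478, 0.1565, 0.1187]
tool_rot: [179.9, 0.2, -171.9]
force: [1.7, 0.2, -9.2]
grip_width: 0.0245
grasp_force: 49.9
```

Call:
jog_arm --motion '[[[0,-0.2,-0.2,0,0,0,1],[0.03,-0.5,-0.3,0,0,0,1],[0.05,-0.8,-0.3,0,0,0,1],[0.05,-0.95,-0.3,0,0,0,1]]]'

```text
time_s: 15.25
tool_pos: [0.4535, 0.0575, 0.1447]
tool_rot: [-179.9, -0.3, -172.1]
force: [-0.6, -0.1, -9.8]
grip_width: 0.0242
grasp_force: 49.9
```

Call:
jog_arm --motion '[[[0.02,-0.32,0,0,0,0,1],[0.04,-0.64,0,0,0,0,1],[0.05,-0.95,0,0,0,0,1]]]'

```text
time_s: 15.55
tool_pos: [0.4614, -0.0348, 0.1442]
tool_rot: [180.0, -0.3, -171.9]
force: [0.8, -0.3, -8.5]
grip_width: 0.0246
grasp_force: 49.9
```

Call:
jog_arm --motion '[[[0.02,-0.32,0,0,0,0,1],[0.04,-0.64,0,0,0,0,1],[0.05,-0.95,0,0,0,0,1]]]'

```text
time_s: 15.85
tool_pos: [0.4698, -0.1292, 0.1442]
tool_rot: [179.9, -0.3, -171.9]
force: [-0.2, 0.6, -8.4]
grip_width: 0.0247
grasp_force: 49.9
```

Call:
jog_arm --motion '[[[0.02,-0.32,0,0,0,0,1],[0.04,-0.64,0,0,0,0,1],[0.05,-0.95,0,0,0,0,1]]]'

```text
time_s: 16.15
tool_pos: [0.4783, -0.2236, 0.144]
tool_rot: [179.9, -0.3, -171.9]
force: [-0.2, 0.3, -8.9]
grip_width: 0.0246
grasp_force: 49.9
```

Call:
jog_arm --motion '[[[0.02,-0.32,0,0,0,0,1],[0.04,-0.64,0,0,0,0,1],[0.05,-0.95,0,0,0,0,1]]]'

```text
time_s: 16.45
tool_pos: [0.487, -0.318, 0.1437]
tool_rot: [179.8, -0.3, -171.9]
force: [0.4, 0.2, -8.5]
grip_width: 0.0247
grasp_force: 49.9
```

Call:
jog_arm --motion '[[[0.02,-0.3,0,0,0,0.03,1],[0.05,-0.7,0,0,0,0.067,1],[0.05,-0.9,0,0,0,0.067,1],[0.05,-0.9,0,0,0,0.067,1],[0.05,-0.9,0,0,0,0.067,1]]]'

```text
time_s: 16.95
tool_pos: [0.495, -0.4064, 0.1437]
tool_rot: [179.8, -0.3, 176.0]
force: [-0.7, 0.2, -8.6]
grip_width: 0.0246
grasp_force: 49.9
```

```bash
python3 - <<'E'
from h import *
o,p,W=carton(.494,-.417,.08,'w5')
go(.4965,-.417,.1,-4,o)
P=W.reshape(-1,3);z=o['tool_pos'][2];b=z-.018
Q=P[(np.hypot(P[:,0]-o['tool_pos'][0],P[:,1]-o['tool_pos'][1])<.06)&(P[:,2]<b+.063)&(P[:,2]>b+.04)];print('lock',b,len(Q),rect(Q))
P=P[P[:,2]<.03];P=P[(abs(P[:,0]-.43)<.1)&(abs(P[:,1]+.4)<.1)&(P[:,2]>.008)];print(len(P),rect(P))
E
```

```text
t 16.95 311 (array([ 491.2, -413.5]), array([95.5, 45.3]), -2.7) grip 0.024620318053938293 49.90600347518921
yaw 176.0 shift [-0.025 -0.106  0.436] turn deg 0.0 units(z down) -0.0002 q [ 17.  20.  26.  89.  -9.  73. 130.]
lock 0.12568801502563723 3359 (array([ 491.1, -405.6]), array([73.9, 42.7]), -3.1)
1556 (array([ 420.6, -379.9]), array([240.7,  51.7]), -39.4)
```

View pics/w5.png

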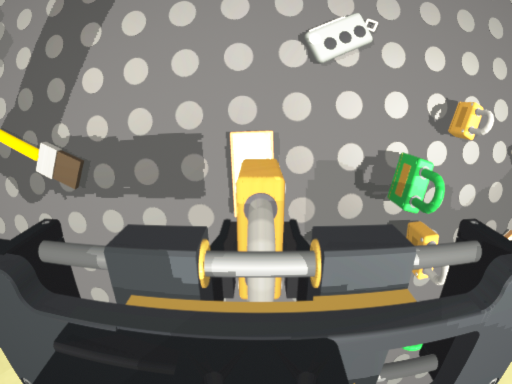

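The wrist view shows carton_75 at (252,165) with the held lock just beside it. Carton: (491.2, −413.5) mm, 95.5×45.3 mm as expected. A 9 mm shift and then lower.

Call:
jog_arm --motion '[[[-0.02,-0.09,0.2,0,0,0,1],[-0.02,-0.09,0.5,0,0,0,1],[-0.02,-0.09,0.8,0,0,0,1],[-0.02,-0.09,0.9,0,0,0,1],[-0.02,-0.09,0.9,0,0,0,1]]]'

```text
time_s: 17.5
tool_pos: [0.4969, -0.414, 0.0548]
tool_rot: [179.8, -0.3, 176.1]
force: [-0.5, -0.2, -8.7]
grip_width: 0.0248
grasp_force: 49.9
```

```bash
python3 - <<'E'
from h import *
o,p,W=carton(.494,-.417,.08)
go(.4955,-.4145,.0205,-2.9,o)
P=W.reshape(-1,3);z=o['tool_pos'][2];b=z-.018
Q=P[(np.hypot(P[:,0]-o['tool_pos'][0],P[:,1]-o['tool_pos'][1])<.05)&(P[:,2]<b+.063)&(P[:,2]>b+.05)];print('lock',b,len(Q),rect(Q))
E
```

```text
t 17.5 667 (array([ 478.6, -412.7]), array([70.5, 45.3]), -2.5) grip 0.024805573134358935 49.90642726421356
yaw 176.1 shift [ 0.012 -0.008  0.343] turn deg 1.0 units(z down) -0.0055 q [ 18.  25.  25.  93. -11.  64. 132.]
lock 0.036797145737415216 3064 (array([ 493.3, -413.2]), array([74.2, 42.6]), -4.7)
```

Call:
jog_arm --motion '[[[0.02,0,0.15,0,0,-0.006,1],[0.02,0,0.27,0,0,-0.006,1],[0.02,0,0.33,0,0,-0.006,1],[0.02,0,0.34,0,0,-0.006,1],[0.02,0,0.34,0,0,-0.006,1]]]'

```text
time_s: 18.05
tool_pos: [0.496, -0.4167, 0.0233]
tool_rot: [180.0, -0.0, 177.1]
force: [0.5, -0.3, -8.9]
grip_width: 0.0247
grasp_force: 49.9
```

Call:
jog_arm --motion '[[[0,0,0.005,0,0,0,0.65],[0,0,0.005,0,0,0,0.5],[0,0,0.005,0,0,0,0.45],[0,0,0.005,0,0,0,0.45],[0,0,0.005,0,0,0,0.45]]]'

```text
time_s: 18.55
tool_pos: [0.4965, -0.417, 0.0237]
tool_rot: [-180.0, 0.1, 177.1]
force: [-0.1, 0.0, 0.1]
grip_width: 0.0463
grasp_force: 0.0
```

Call:
jog_arm --motion '[[[0,0,-0.3,0,0,0,0.45],[0,0,-0.7,0,0,0,0.4],[0,0,-1,0,0,0,0.4],[0,0,-1,0,0,0,0.4]]]'

```text
time_s: 18.95
tool_pos: [0.4986, -0.4192, 0.1288]
tool_rot: [-179.7, 0.5, 177.1]
force: [1.1, 0.0, -0.6]
grip_width: 0.0524
grasp_force: 0.0
```

```bash
python3 - <<'E'
from h import *
o,p,W=carton(.494,-.417,.08)
body(.492,-.414,.062,.06,W,o)
c,a=body(.436,-.15,.037,.04,W,o)
go(.45,-.16,.17,a,o)
E
```

```text
t 18.95 558 (array([ 491.8, -412.9]), array([95.3, 45.4]), -2.1) grip 0.05240578740268289 0.0
t 18.95 n 1281 [ 492.5 -416. ] [73.9 25.3] -2.6 z 0.066
t 18.95 n 441 [ 435.  -147.5] [45.2 18.4] -25.6 z 0.041
yaw 177.1 shift [ 0.614  2.562 -0.43 ] turn deg -22.7 units(z down) 0.126 q [ 18.  21.  26.  90. -10.  71. 132.]
```

Padlock_75 is placed, 3 mm off centre and square. Padlock_45 reads (435, −147.5), −25.6°, 45.2×18.4 mm as expected. Going there.

Call:
jog_arm --motion '[[[0,0.2,-0.4,0,0,0,0.4],[0.1,0.6,-0.43,0,0,0,0.4],[0.2,0.86,-0.43,0,0,0,0.4]]]'

```text
time_s: 19.3
tool_pos: [0.4809, -0.3274, 0.1659]
tool_rot: [179.9, 0.0, 177.2]
force: [0.2, 1.5, -0.1]
grip_width: 0.0522
grasp_force: 0.0
```

Call:
jog_arm --motion '[[[0.1,0.45,0,0,0,0,0.4],[0.2,0.86,0,0,0,0,0.4]]]'

```text
time_s: 19.5
tool_pos: [0.4636, -0.2408, 0.1646]
tool_rot: [180.0, -0.1, 177.1]
force: [0.4, -0.1, 0.7]
grip_width: 0.0523
grasp_force: 0.0
```

Call:
jog_arm --motion '[[[0.1,0.45,0,0,0,0.04,0.45],[0.2,0.84,0,0,0,0.08,0.45],[0.2,0.84,0,0,0,0.126,0.45],[0.2,0.84,0,0,0,0.126,0.45]]]'

```text
time_s: 19.9
tool_pos: [0.4484, -0.1565, 0.1651]
tool_rot: [-180.0, -0.1, 154.6]
force: [-0.2, -1.2, -0.0]
grip_width: 0.0482
grasp_force: 0.0
```

```bash
python3 - <<'E'
from h import *
o,p,W,rw,co=wrist()
c,a=body(.436,-.15,.037,.05,W,o)
go(*c,-.0085,a,o)
E
```

```text
t 19.9 n 445 [ 435.3 -146.1] [45.1 18.7] -25.6 z 0.041
yaw 154.6 shift [0.161 0.038 1.736] turn deg -0.2 units(z down) 0.0009 q [ -1.  -2.  17. 110.   1.  72.  80.]
```

Call:
jog_arm --motion '[[[0.16,0.04,0.2,0,0,0,0.45],[0.16,0.04,0.5,0,0,0,0.45],[0.16,0.04,0.8,0,0,0,0.45],[0.16,0.04,0.9,0,0,0,0.45],[0.16,0.04,0.9,0,0,0,0.45]]]' --grip_force 30

```text
time_s: 20.45
tool_pos: [0.4348, -0.148, 0.0744]
tool_rot: [-179.9, -0.2, 154.4]
force: [0.6, -0.3, -0.2]
grip_width: 0.0478
grasp_force: 0.0
```

```bash
python3 - <<'E'
from h import *
o,p,W,rw,co=wrist()
c,a=body(.436,-.15,.037,.05,W,o)
go(*c,-.0085,a,o)
E
```

```text
t 20.45 n 765 [ 434.8 -146.1] [43.9 18.1] -25.9 z 0.04
yaw 154.4 shift [0.006 0.019 0.829] turn deg -0.3 units(z down) 0.0017 q [ -1.   1.  17. 118.  -0.  61.  80.]
```

Call:
jog_arm --motion '[[[0.01,0.02,0.3,0,0,0,0.45],[0.01,0.02,0.6,0,0,0,0.45],[0.01,0.02,0.75,0,0,0,0.45],[0.01,0.02,0.83,0,0,0,0.45],[0.01,0.02,0.83,0,0,0,0.5]]]'

```text
time_s: 21.0
tool_pos: [0.4368, -0.1455, -0.0067]
tool_rot: [-180.0, 0.0, 154.4]
force: [-0.3, -0.1, 0.3]
grip_width: 0.0455
grasp_force: 0.0
```

Call:
jog_arm --motion '[[[0,0,0,0,0,0,1],[0,0,0,0,0,0,1],[0,0,0,0,0,0,1],[0,0,0,0,0,0,1],[0,0,0,0,0,0,1]]]'

```text
time_s: 21.5
tool_pos: [0.4367, -0.1456, -0.0065]
tool_rot: [180.0, 0.1, 154.4]
force: [-0.8, -1.0, 4.6]
grip_width: 0.0173
grasp_force: 30.0
```

Call:
jog_arm --motion '[[[0,0,0,0,0,0,1]]]'

```text
time_s: 21.6
tool_pos: [0.4367, -0.1455, -0.0065]
tool_rot: [180.0, 0.1, 154.4]
force: [-0.8, -0.7, 5.5]
grip_width: 0.0176
grasp_force: 30.0
```

```bash
python3 - <<'E'
from h import *
go(.6407,-.0262,.09,-58.5)
E
```

```text
yaw 154.4 shift [-1.325  1.958 -0.963] turn deg -32.9 units(z down) 0.1828 q [ -1.   8.  17. 122.  -3.  50.  82.]
```

Call:
jog_arm --motion '[[[0,0,-0.2,0,0,0,1],[0,0,-0.6,0,0,0,1],[0,0,-1,0,0,0,1],[0,0,-1,0,0,0,1]]]'

```text
time_s: 22.0
tool_pos: [0.4402, -0.1459, 0.0978]
tool_rot: [179.8, 0.5, 154.4]
force: [0.3, -0.6, -1.2]
grip_width: 0.0178
grasp_force: 30.0
```

Call:
jog_arm --motion '[[[-0.2,0.3,0,0,0,0,1],[-0.4,0.65,0,0,0,0,1],[-0.66,0.98,0,0,0,0,1]]]'

```text
time_s: 22.3
tool_pos: [0.5381, -0.0838, 0.0918]
tool_rot: [180.0, -0.1, 154.4]
force: [-0.2, -0.7, -1.3]
grip_width: 0.0179
grasp_force: 30.0
```

Call:
jog_arm --motion '[[[-0.2,0.3,0,0,0,0.04,1],[-0.4,0.65,0,0,0,0.08,1],[-0.66,0.98,0,0,0,0.12,1],[-0.66,0.98,0,0,0,0.16,1],[-0.66,0.98,0,0,0,0.183,1]]]'

```text
time_s: 22.8
tool_pos: [0.6397, -0.0237, 0.0902]
tool_rot: [-179.8, -0.1, 121.4]
force: [-0.2, -0.3, -1.2]
grip_width: 0.0177
grasp_force: 30.0
```

```bash
cat >> h.py <<'E'
def held(W,o,zg,h,R=.05):
    P=W.reshape(-1,3);b=o['tool_pos'][2]-zg;t=o['tool_pos']
    Q=P[(np.hypot(P[:,0]-t[0],P[:,1]-t[1])<R)&(P[:,2]<b+h+.003)&(P[:,2]>b+h-.008)];print('held',len(Q),rect(Q))
E
python3 - <<'E'
from h import *
o,p,W=carton(.641,-.026,.055)
held(W,o,-.0065,.037,.035)
go(.6407,-.0262,-.0035,-58.5,o)
E
```

```text
t 22.8 392 (array([639.1, -22.7]), array([63.8, 37.6]), -57.5) grip 0.017671823846393084 29.960689544677734
held 1475 (array([641.3, -20.2]), array([45.7, 34.4]), -40.8)
yaw 121.4 shift [-0.028 -0.001  0.937] turn deg 0.1 units(z down) -0.0007 q [-12.  22.  15.  93.  -6.  67.  36.]
```

Call:
jog_arm --motion '[[[-0.01,0.01,0.2,0,0,0,1],[-0.01,0.01,0.5,0,0,0,1],[-0.01,0.01,0.75,0,0,0,1],[-0.01,0.01,0.75,0,0,0,1]]]'

```text
time_s: 23.25
tool_pos: [0.6367, -0.0256, 0.0127]
tool_rot: [-179.5, -0.3, 121.5]
force: [-0.7, 1.2, -2.9]
grip_width: 0.0178
grasp_force: 30.0
```

```bash
python3 - <<'E'
from h import *
o,p,W=carton(.641,-.026,.055)
go(.6413,-.0244,-.0035,-58,o)
E
```

```text
t 23.25 586 (array([632.6, -11.5]), array([38.4, 38.1]), -58.0) grip 0.01781771789029439 29.962328374385834
yaw 121.5 shift [-0.015  0.046  0.161] turn deg 0.5 units(z down) -0.0026 q [-12.  26.  15.  96.  -7.  59.  37.]
```

Call:
jog_arm --motion '[[[0,0.05,0,0,0,0,1],[0,0.05,0.08,0,0,0,1],[0,0.05,0.14,0,0,0,1],[0,0.05,0.16,0,0,0,1],[0,0.05,0.16,0,0,0,1]]]'

```text
time_s: 23.8
tool_pos: [0.6453, -0.0232, 0.0016]
tool_rot: [-180.0, -0.0, 121.5]
force: [-0.8, -0.1, -1.8]
grip_width: 0.0179
grasp_force: 30.0
```

```bash
python3 - <<'E'
from h import *
go(.6412,-.0232,-.0045,-58)
print(env.get_obs()['force'])
E
```

```text
yaw 121.5 shift [ 0.021 -0.035  0.061] turn deg 0.5 units(z down) -0.0029 q [-12.  27.  14.  96.  -8.  58.  37.]
[-0.76260547 -0.09274942 -1.81653871]
```

Call:
jog_arm --motion '[[[0.02,-0.035,0,0,0,0,1],[0.02,-0.035,0.03,0,0,0,1],[0.02,-0.035,0.05,0,0,0,1],[0.02,-0.035,0.05,0,0,0,1]]]'

```text
time_s: 24.2
tool_pos: [0.6413, -0.0232, -0.0034]
tool_rot: [-180.0, -0.0, 121.5]
force: [-0.1, 1.3, -1.6]
grip_width: 0.0176
grasp_force: 30.0
```

Call:
jog_arm --motion '[[[0,0,0,0,0,0,0.7],[0,0,0,0,0,0,0.6],[0,0,0,0,0,0,0.55],[0,0,0,0,0,0,0.55],[0,0,0,0,0,0,0.55]]]'

```text
time_s: 24.7
tool_pos: [0.6418, -0.0233, -0.0028]
tool_rot: [180.0, 0.0, 121.5]
force: [0.5, -0.3, -0.0]
grip_width: 0.0383
grasp_force: 0.0
```

Call:
jog_arm --motion '[[[0,0,-0.3,0,0,0,0.45],[0,0,-0.7,0,0,0,0.4],[0,0,-1,0,0,0,0.4],[0,0,-1,0,0,0,0.4]]]'

```text
time_s: 25.1
tool_pos: [0.6454, -0.0234, 0.1028]
tool_rot: [179.5, 0.3, 121.5]
force: [0.1, -0.7, -0.0]
grip_width: 0.0519
grasp_force: 0.0
```

```bash
python3 - <<'E'
from h import *
o,p,W=carton(.641,-.026,.055)
body(.641,-.024,.039,.04,W,o)
c,a=body(.6,-.213,.049,.045,W,o)
go(.61,-.2,.18,a,o)
E
```

```text
t 25.1 501 (array([640. , -23.1]), array([65.4, 38.1]), -57.2) grip 0.0519046520155352 0.0
t 25.1 n 660 [641.1 -22. ] [44.7 19. ] -58.5 z 0.043Traceback (most recent call last):
  File "<stdin>", line 4, in <module>
  File "h.py", line 48, in body
    c,s,a=rect(P);print('t',o['time_s'],'n',len(P),c,s,a,'z',P[:,2].max().round(3))
                                                             ~~~~~~~~~~^^
    return umr_maximum(a, axis, None, out, keepdims, initial, where)
ValueError: zero-size array to reduction operation maximum which has no identity
```

Padlock_45 is placed, 1–2 mm off centre. On to padlock_60.

Call:
jog_arm --motion '[[[0,0,-0.4,0,0,0,0.3],[-0.3,-0.2,-0.75,0,0,0,0.3],[-0.75,-0.57,-0.75,0,0,0,0.3],[-0.75,-0.57,-0.75,0,0,0,0.3]]]'

```text
time_s: 25.55
tool_pos: [0.6305, -0.1261, 0.1724]
tool_rot: [-179.8, 0.3, 120.9]
force: [-0.4, -1.3, -0.8]
grip_width: 0.0607
grasp_force: 0.0
```

Call:
jog_arm --motion '[[[-0.35,-0.25,0,0,0,-0.04,0.3],[-0.75,-0.57,0,0,0,-0.08,0.3],[-0.75,-0.57,0,0,0,-0.12,0.3],[-0.75,-0.57,0,0,0,-0.16,0.3],[-0.75,-0.57,0,0,0,-0.2,0.3]]]'

```text
time_s: 26.05
tool_pos: [0.6214, -0.2112, 0.1698]
tool_rot: [-180.0, -0.2, 157.7]
force: [-0.5, -0.9, 0.3]
grip_width: 0.0611
grasp_force: 0.0
```

Call:
jog_arm --motion '[[[0,0,0,0,0,-0.04,0.3],[0,0,0,0,0,-0.08,0.3],[0,0,0,0,0,-0.12,0.3],[0,0,0,0,0,-0.12,0.3]]]'

```text
time_s: 26.45
tool_pos: [0.6217, -0.2106, 0.1701]
tool_rot: [179.9, -0.2, 179.1]
force: [0.2, -0.2, 0.0]
grip_width: 0.0606
grasp_force: 0.0
```

```bash
python3 - <<'E'
from h import *
o,p,W,rw,co=wrist('w6')
c,a=body(.598,-.212,.049,.05,W,o);go(*c,.0035,a,o)
E
```

```text
t 26.45 n 700 [ 598.7 -207.8] [59.2 23. ] -0.5 z 0.053
yaw 179.1 shift [0.226 0.022 1.666] turn deg 0.4 units(z down) -0.0024 q [  7.  20.  12.  85.  -4.  76. 109.]
```

View pics/w6.png

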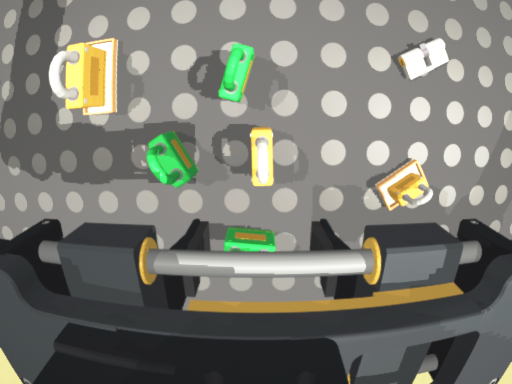

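The view shows padlock_60 at (263,157). The greens are at (236,72), (172,160) and (250,240), and the placed 75 and 45 are in their cartons. I'll grip it 7 mm higher than suggested so the palm clears the greens.

Call:
jog_arm --motion '[[[0.22,0.02,0,0,0,0,0.4],[0.22,0.02,0.2,0,0,0,0.4],[0.22,0.02,0.5,0,0,0,0.4],[0.22,0.02,0.6,0,0,0,0.4],[0.22,0.02,0.6,0,0,0,0.4]]]' --grip_force 45

```text
time_s: 27.0
tool_pos: [0.5991, -0.2077, 0.1095]
tool_rot: [179.9, -0.3, 179.0]
force: [-0.4, 0.1, -0.1]
grip_width: 0.0521
grasp_force: 0.0
```

```bash
python3 - <<'E'
from h import *
o,p,W,rw,co=wrist()
c,a=body(.598,-.208,.049,.045,W,o);go(*c,.010,a,o)
E
```

```text
t 27.0 n 957 [ 597.6 -207.3] [58.2 23.3] 0.5 z 0.052
yaw 179.0 shift [0.01  0.003 0.996] turn deg 1.5 units(z down) -0.0084 q [  7.  20.  12.  92.  -4.  69. 109.]
```

Call:
jog_arm --motion '[[[0.01,0,0.3,0,0,0,0.4],[0.01,0,0.6,0,0,0,0.4],[0.01,0,0.85,0,0,0,0.4],[0.01,0,0.99,0,0,0,0.4],[0.01,0,0.99,0,0,0,0.5]]]'

```text
time_s: 27.55
tool_pos: [0.599, -0.2081, 0.0119]
tool_rot: [180.0, -0.1, 179.1]
force: [-0.6, 0.2, 0.6]
grip_width: 0.049
grasp_force: 0.0
```

Call:
jog_arm --motion '[[[0,0,0,0,0,0,1],[0,0,0,0,0,0,1],[0,0,0,0,0,0,1],[0,0,0,0,0,0,1],[0,0,0,0,0,0,1]]]'

```text
time_s: 28.05
tool_pos: [0.6007, -0.2084, 0.0142]
tool_rot: [-180.0, 0.1, 179.1]
force: [-0.9, -0.1, 3.1]
grip_width: 0.0214
grasp_force: 44.9
```

Call:
jog_arm --motion '[[[0,0,0,0,0,0,1]]]'

```text
time_s: 28.15
tool_pos: [0.6007, -0.2084, 0.0142]
tool_rot: [-180.0, 0.1, 179.1]
force: [-0.3, 1.2, 5.0]
grip_width: 0.0216
grasp_force: 44.9
```

```bash
python3 - <<'E'
from h import *
go(.6385,.242,.13,28.5)
E
```

```text
yaw 179.1 shift [-0.308  4.509 -1.158] turn deg 29.4 units(z down) -0.1635 q [  7.  25.  12.  97.  -6.  58. 110.]
```

Call:
jog_arm --motion '[[[0,0,-0.2,0,0,0,1],[0,0,-0.5,0,0,0,1],[0,0,-0.8,0,0,0,1],[0,0,-1,0,0,0,1],[0,0,-1,0,0,0,1]]]'

```text
time_s: 28.65
tool_pos: [0.6012, -0.209, 0.1152]
tool_rot: [-179.9, 0.2, 179.1]
force: [0.6, 0.0, -4.2]
grip_width: 0.0215
grasp_force: 44.8
```

Call:
jog_arm --motion '[[[0,0.2,-0.2,0,0,0,1],[-0.03,0.5,-0.2,0,0,0,1],[-0.06,0.9,-0.2,0,0,0,1]]]'

```text
time_s: 28.95
tool_pos: [0.6058, -0.1202, 0.1309]
tool_rot: [-179.9, -0.1, 178.8]
force: [0.2, -0.7, -5.1]
grip_width: 0.0216
grasp_force: 44.8
```

Call:
jog_arm --motion '[[[-0.02,0.3,0,0,0,0,1],[-0.04,0.6,0,0,0,0,1],[-0.06,0.9,0,0,0,0,1]]]'

```text
time_s: 29.25
tool_pos: [0.6128, -0.0273, 0.1299]
tool_rot: [-180.0, -0.3, 179.1]
force: [0.2, 0.1, -4.2]
grip_width: 0.0213
grasp_force: 44.8
```

Call:
jog_arm --motion '[[[-0.02,0.3,0,0,0,0,1],[-0.04,0.6,0,0,0,0,1],[-0.06,0.9,0,0,0,0,1]]]'

```text
time_s: 29.55
tool_pos: [0.6203, 0.0623, 0.1299]
tool_rot: [-180.0, -0.3, 179.1]
force: [0.6, 0.1, -4.5]
grip_width: 0.0213
grasp_force: 44.8
```

Call:
jog_arm --motion '[[[-0.02,0.3,0,0,0,0,1],[-0.04,0.6,0,0,0,0,1],[-0.06,0.9,0,0,0,0,1]]]'

```text
time_s: 29.85
tool_pos: [0.6278, 0.1519, 0.1297]
tool_rot: [-179.9, -0.3, 179.1]
force: [-0.4, -1.0, -4.4]
grip_width: 0.0218
grasp_force: 44.8
```

Call:
jog_arm --motion '[[[-0.02,0.3,0,0,0,-0.04,1],[-0.04,0.6,0,0,0,-0.08,1],[-0.06,0.9,0,0,0,-0.12,1],[-0.06,0.9,0,0,0,-0.1635,1],[-0.06,0.9,0,0,0,-0.1635,1]]]'

```text
time_s: 30.35
tool_pos: [0.6351, 0.2419, 0.1295]
tool_rot: [179.9, -0.3, -151.3]
force: [1.0, -1.1, -3.8]
grip_width: 0.0215
grasp_force: 44.8
```

```bash
python3 - <<'E'
from h import *
o,p,W=carton(.6385,.242,.065)
held(W,o,.0142,.049,.05)
go(.6385,.242,.0165,28.5,o)
E
```

```text
t 30.35 305 (array([637.4, 244.5]), array([80.8, 42. ]), 28.7) grip 0.021490995614739838 44.84701931476593
held 2007 (array([633.5, 239.5]), array([61. , 38.6]), 15.9)
yaw -151.3 shift [-0.036 -0.017  1.13 ] turn deg -0.2 units(z down) 0.001 q [-20.  24.  -4.  83.   2.  73.  94.]
```

Call:
jog_arm --motion '[[[-0.06,0,0.2,0,0,0,1],[-0.06,0,0.5,0,0,0,1],[-0.06,0,0.8,0,0,0,1],[-0.06,0,0.9,0,0,0,1],[-0.06,0,0.9,0,0,0,1]]]'

```text
time_s: 30.9
tool_pos: [0.6405, 0.2418, 0.0401]
tool_rot: [-180.0, -0.3, -151.7]
force: [0.1, 0.0, -3.7]
grip_width: 0.0216
grasp_force: 44.8
```

Call:
jog_arm --motion '[[[0,0,0,0,0,0,1],[0,0,0,0,0,0,1]]]'

```text
time_s: 31.1
tool_pos: [0.6439, 0.2443, 0.0453]
tool_rot: [-180.0, 0.2, -151.6]
force: [0.5, 0.4, -3.9]
grip_width: 0.0213
grasp_force: 44.8
```

```bash
python3 - <<'E'
from h import *
go(.6403,.245,.0168,28.7)
E
```

```text
yaw -151.6 shift [0.03  0.023 0.285] turn deg 0.3 units(z down) -0.0014 q [-20.  29.  -4.  87.   2.  64.  94.]
```

Call:
jog_arm --motion '[[[0.03,0.02,0.1,0,0,0,1],[0.03,0.02,0.2,0,0,0,1],[0.03,0.02,0.26,0,0,0,1],[0.03,0.02,0.28,0,0,0,1],[0.03,0.02,0.28,0,0,0,1]]]'

```text
time_s: 31.6
tool_pos: [0.6378, 0.2446, 0.0162]
tool_rot: [180.0, -0.1, -151.5]
force: [-4.9, -1.1, 5.8]
grip_width: 0.0216
grasp_force: 45.0
```

Call:
jog_arm --motion '[[[0,0,0,0,0,0,1],[0,0,0,0,0,0,1]]]'

```text
time_s: 31.8
tool_pos: [0.6378, 0.2446, 0.0162]
tool_rot: [180.0, -0.1, -151.5]
force: [-4.3, -1.1, 5.2]
grip_width: 0.0214
grasp_force: 45.0
```

```bash
python3 - <<'E'
from h import *
go(.6403,.245,.0165,28.7)
E
```

```text
yaw -151.5 shift [-0.024 -0.008 -0.003] turn deg 0.2 units(z down) -0.001 q [-20.  30.  -4.  89.   2.  61.  94.]
```

It is touching the carton floor lightly, about 2.5 mm off centre. Releasing.

Call:
jog_arm --motion '[[[0,0,0,0,0,0,0.7],[0,0,0,0,0,0,0.6],[0,0,0,0,0,0,0.5],[0,0,0,0,0,0,0.45],[0,0,0,0,0,0,0.45]]]'

```text
time_s: 32.3
tool_pos: [0.6389, 0.2443, 0.0149]
tool_rot: [-180.0, 0.0, -151.5]
force: [-0.4, 0.5, -0.2]
grip_width: 0.0457
grasp_force: 0.0
```

Call:
jog_arm --motion '[[[0,0,-0.3,0,0,0,0.45],[0,0,-0.7,0,0,0,0.4],[0,0,-1,0,0,0,0.4],[0,0,-1,0,0,0,0.4]]]'

```text
time_s: 32.7
tool_pos: [0.6422, 0.2457, 0.1212]
tool_rot: [-179.9, 0.6, -151.5]
force: [0.9, 0.7, 0.4]
grip_width: 0.0521
grasp_force: 0.0
```

Call:
jog_arm --motion '[[[0,0,-0.4,0,0,0,0.4],[0,0,-0.5,0,0,0,0.4],[0,0,-0.5,0,0,0,0.4]]]'

```text
time_s: 33.0
tool_pos: [0.64, 0.2448, 0.167]
tool_rot: [-180.0, 0.2, -151.5]
force: [0.7, 0.3, 0.3]
grip_width: 0.0527
grasp_force: 0.0
```

```bash
python3 - <<'E'
from h import *
o,p,W=carton(.6385,.242,.065)
body(.638,.244,.051,.05,W,o)
p,d=env.read_camera('scene');cv2.imwrite('pics/s9.png',cv2.resize(p[110:300,100:440,::-1],(800,447),interpolation=cv2.INTER_CUBIC))
E
```

```text
t 33.0 381 (array([637.1, 244.3]), array([81. , 41.9]), 28.3) grip 0.05267901170628432 0.0
t 33.0 n 699 [635.3 244.1] [59.3 22.6] 28.7 z 0.055
```

View pics/s9.png

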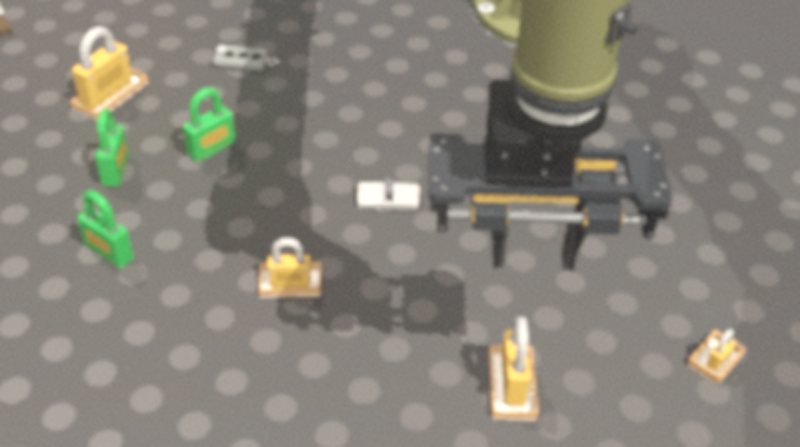

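All four padlocks stand in their cartons: the 75 at (105,75), the 45 at (290,270), the 60 at (515,370) and the 30 at (720,350). The bystanders and green look-alikes are where they were, and the gripper is clear.

```bash
python3 -c "
from cell import env
print(env.sign_off())"
```

```text
the job is handed in; nothing more can be done
None
```

I handed the job in at about 33 s (limit 109 s): all four padlocks stand square in their own cartons, within about 3 mm of centre by my wrist-camera measurements, and the remote, lock cylinder and green look-alikes were left alone; the sign-off returned no verdict.

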